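# Seat a bearing housing in the drilling fixture and clamp it

## Robot

A 7-joint arm with a two-finger parallel gripper is mounted at the origin on the work surface. World frame = base frame: x ahead of the robot, y to its left, z up, the work surface at z = 0. Lengths are in m, angles in rad, forces in N, time in s.
With the tool pointing down it reaches from about 0.4 to 0.85 m from the base axis. Payload 4.5 kg.
Tool frame: the origin (TCP) lies at the very end of the fingers, on their centre line; the grasp point (between the pads) lies 19 mm behind it (tcp_to_grasp is the z of the grasp point in the tool frame, in m); z points along the fingers, y is the line along which they close (so a half turn about z gives the same grasp; the last joint's range is limited). The gripper opens to 88 mm and grips with 3 to 60 N. Pads are 18 mm wide; open, the fingers measure 123 mm over their backs; the gripper's body (75 mm by 187 mm) begins 45 mm behind the grasp point.
Start: joints at [-1.206, 0.689, -0.195, 1.565, 0.157, 0.902, -0.215], TCP at [0.203, 0.591, 0.239] pointing down, gripper open.
Joint ranges: [-3.01, 3.01], [-0.46, 2.08], [-1.47, 1.51], [0.13, 2.56], [-1, 4.14], [0.04, 2.09], [-2.66, 2.66]. Speed limits (rad/s): [2.57, 2.57, 3.14, 3.14, 3.14, 3.14, 3.14].

## Interface

Orientations are given as a unit quaternion [x, y, z, w].
In Python, from plant import * gives the robot as it stands. The module is installed in compiled form; this text tells all that it offers.
- The arm moves only by the shell command python3 -m jog 'ROWS' [OPENING] [FORCE]. ROWS is JSON, a list that holds one entry, the list of rows, each a list of 6 numbers: the shift along the tool's x, y, z in m, then the turn, a rotation vector about the tool's x, y, z in rad. In form: [[[dx, dy, dz, ax, ay, az], ...]]. A call has 1 to 12 rows; each row shifts and turns the commanded pose from where the row before left it, along the tool's axes as they then stand; what a row does not reach is not made up. A row lasts 1/8 s, in which the tool goes at most 62.5 mm and 10.7 degrees, less where a joint would pass 70% of its speed; a pose out of reach is approached as far as the arm can. A call with a gripper value outside its range is refused whole. OPENING is the finger opening in m, from 0 to 0.0881, set as the call begins (- or left out, the last holds). The fingers move at their own pace and stop on an object; FORCE is the grip in N (left out, the last holds). Time passes only in rows, so rows that do not move let the fingers close. It gives the time, the measured TCP pose, the force, the opening and the grip force at its end, in the units of the state.
- get_state(): the state, without advancing time (a new reading comes with each control period).
- snapshot(name): name is "side" or "top" or "wrist"; returns a dict with "frame" (420x560x3 uint8, red, green, blue), "mtx" (3x3 intrinsics, pixels), "xyz" and "orientation" of the camera in the world; the wrist camera has in their place "mount" (4x4, takes a point from camera to tool coordinates, whose origin is the TCP and whose axes are the flange's). Camera axes: x right, y down, z forward; pixel columns grow to the right and rows downward; lengths in m; the calibration is good to about 2 mm. A picture is of the moment at which its call begins: read the wrist's pose just before it. There is no depth.
- finish_job(): hands the job in; it is judged then, once.
The state is a dict: "clock": time; "q": joint angles; "qd": joint speeds; "joint_torque": joint torques, N m; "tool_pos": TCP position; "eef_rot": TCP orientation; "contact_force": force on the tool from outside, world axes, zero at the start; "moment": the same for the moment, N m; "opening": opening from 0.0 (shut) to 1.0 (fully open); "finger_force": force on a finger pad.
Only numpy, scipy, OpenCV 4.12 (cv2) and the standard library are available. Lean on these libraries where they do the work, as an engineer would, in place of code of your own. Each camera call takes 0.05 s, during which the arm holds its last target. There are 200 camera calls.

## Task

Get the aluminium bearing housing on the plywood drilling fixture ready for drilling: with your fingertips, push it along the board until it sits square and hard up against both the long steel fence and the short end stop. Then push the toggle clamp's red handle all the way down so that the rubber tip holds the housing there. Slide the housing, never pick it up or tip it, and leave the other things on the bench where they are.

Things in the scene. Friction and masses are not known exactly. Their poses are not given: they have to be found in the camera images.
- jig: drilling fixture fixed to the bench: plywood board 360 (its x) x 320 (its y) x 15 mm thick, with a fence, an end stop and a toggle clamp on it. Origin at the centre of the board's underside, z up. A housing that is fully home has its origin at x=+55, y=+20, z=+15 mm in this frame, its long x axis along the fixture's x
- fence (a point): middle of the steel fence bar's working face, at board level (fixture frame x=5, y=60, z=15 mm). The face looks to the fixture's -y, is 12 mm high and runs along x from -120 to +130 mm; the bar is 20 mm wide
- stop (a point): middle of the steel end stop's working face, at board level (fixture frame x=120, y=20, z=15 mm). The face looks to the fixture's -x, is 12 mm high and spans y=-10 to +50 mm; the block is 25 mm thick
- housing: cast aluminium bearing housing lying loose on the board, 0.4 to 0.65 kg: flange 130 (its x) x 80 (its y) x 16 mm thick, on its middle a hollow round boss 52 mm in diameter, top 38 mm above the underside. Origin: centre of the underside, z up. It starts clear of fence and stop, within 20 degrees of square. Its +y long side goes against the fence, its +x end against the stop
- clamp_handle (a joint): handle angle, rad: 0 = open, 72 degrees above level; 1.25 = fully down, level, at its end stop. Elevation = 1.25 - value, in the fixture's y-z plane about clamp_pivot: the free end goes to the fixture's +y (away from the fence) and down. About 6 to 12 N at the grip moves it; it stays where it is left. The bar swings down with it (0.96 rad per rad)
- clamp_pivot (a point): centre of the handle's pivot pin, in the clamp's foot behind the fence (fixture frame x=98, y=120, z=64 mm; foot 44 x 55 mm, y=84 to 140 mm). The steel hold-down bar turns on its own pin 15 mm nearer the fence; open it stands up, its top 130 mm above the bench, its spindle pointing to the fixture's -y
- handle_grip (a point): point on the upper skin of the round red grip (16 mm thick), 85 mm from the pivot pin along the handle; the red grip runs from 42 to 121 mm from the pin. This upper side, which faces the bar when open, is the one to push. The point's y axis points along the handle to its free end
- clamp_tip: black sprung rubber tip, 17 mm in diameter, on the end of the bar's spindle; origin at the middle of its pressing face. With the clamp shut it presses the flange with about 6 N, 22 mm from the end stop's face and 15 to 18 mm from the fence's face
- finished: another bearing housing, the same size but already drilled with four 10 mm holes, lying on the bench to the robot's left; leave it. Origin at the centre of its underside
- drill: cordless drill, teal and black, standing on its battery, 190 x 75 mm, 210 mm high, on the bench to the right; leave it. Origin at the middle of its underside
- spray: metal spray can with a yellow band, 58 mm in diameter, 170 mm high, on the bench to the right; leave it. Origin at the middle of its underside
- carton: small cardboard carton 110 x 75 x 60 mm on the bench to the right; leave it. Origin at the middle of its underside
- tape: roll of blue tape, 64 mm in diameter, 19 mm high, on the far right corner of the fixture board; leave it. Origin at the middle of its underside
- chuck_key: small steel T-shaped chuck key, 71 x 51 mm, 11 mm high, on the fixture board behind the fence; leave it. Origin at its crossing, on the underside
- screwdriver: screwdriver lying on the bench to the left; leave it. Origin under its middle
- flask: dark blue drinking flask, 72 mm in diameter, 225 mm high, on the bench to the left; leave it. Origin at the middle of its underside
Not all that is in view belongs to the job. Leave any green or turquoise look-alike of the housing alone.

How it is judged:
By the outcome, as a careful person would: the job done as asked, in the order asked, and still so for the second after the job is handed in, with the robot touching nothing.
It also fails if it takes over 64 s, if anything falls off the work surface, if the arm or the gripper's body presses on something with over 40 N, if the wrist force passes 120 N, or if a joint passes its speed limit or range.

## Working session

There is one attempt and no reset: what is moved stays moved. The work goes in short steps, Python scripts to look and compute and a shell command to move; the robot and the scene stay as the last step left them, time stands still between calls to the robot, and variables do not carry over. Pictures are saved under pics/ and viewed, at most 10 in all, crops included, and the job is handed in when it is done.

```bash
mkdir -p pics
cat > h.py <<'E'
from plant import *
import numpy as np, cv2
from scipy.spatial.transform import Rotation as R
def snap(n,f):
    s=get_state(); d=snapshot(n); cv2.imwrite(f'pics/{f}.png',cv2.cvtColor(d['frame'],cv2.COLOR_RGB2BGR))
    if 'mount' in d:
        T=np.eye(4);T[:3,:3]=R.from_quat(s['eef_rot']).as_matrix();T[:3,3]=s['tool_pos'];T=T@np.array(d['mount']);P,o=T[:3,3],T[:3,:3]
    else:
        P=np.array(d['xyz']);o=np.array(d['orientation']);o=R.from_quat(o).as_matrix() if o.size==4 else o
    np.savez(f'pics/{f}.npz',K=d['mtx'],P=P,R=o,im=d['frame']);return d
def ray(f,px,z):
    c=np.load(f'pics/{f}.npz');px=np.atleast_2d(px).astype(float)
    v=np.c_[px,np.ones(len(px))]@np.linalg.inv(c['K']).T@c['R'].T
    return c['P']+v*((z-c['P'][2])/v[:,2])[:,None]
def proj(f,X):
    c=np.load(f'pics/{f}.npz');x=(np.atleast_2d(X)-c['P'])@c['R']@c['K'].T;return x[:,:2]/x[:,2:]
E
python3 - <<'E'
from h import *
for n in('top','side'):
    snap(n,n+'0');c=np.load(f'pics/{n}0.npz');print(c['P'],c['R'],c['K'])
s=get_state();print(s)
a=cv2.imread('pics/top0.png');cv2.imwrite('pics/t.png',cv2.resize(a,(784,588)))
E
```

```text
[0.16973759 0.04787508 1.36856379] [[ 0.01356933 -0.97812553  0.20757242]
 [-0.99990581 -0.01284606  0.00483203]
 [-0.00205985 -0.20761844 -0.97820772]] [[443.07084522   0.         279.22375125]
 [  0.         443.07084522 211.29528406]
 [  0.           0.           1.        ]]
[ 0.10745175 -0.79763281  0.96415146] [[ 0.92677603 -0.2645941   0.26660111]
 [-0.37533439 -0.62496005  0.68450642]
 [-0.01450132 -0.7344487  -0.67850926]] [[392.21708107   0.         277.30628444]
 [  0.         392.21708107 214.28194031]
 [  0.           0.           1.        ]]
{'clock': 0.1, 'q': array([-1.20616764,  0.68987739, -0.19451214,  1.56623255,  0.15731714,
        0.90250027, -0.21512519]), 'qd': array([ 6.55207170e-05, -1.46293301e-03, -1.32299161e-03, -2.64173052e-03,
       -4.83537037e-05, -1.39753161e-03,  1.13035742e-03]), 'joint_torque': array([-3.09252653e-03, -5.28496420e+01, -1.27150465e+00, -1.53840441e+01,
       -5.25201287e-02,  1.89123872e-03,  4.55266058e-05]), 'tool_pos': array([0.20288372, 0.59055944, 0.23800621]), 'eef_rot': array([ 1.64634001e-01,  9.86354391e-01, -8.10273851e-04, -6.46567560e-05]), 'contact_force': array([ 0.35852825, -0.84214639, -0.27295203]), 'moment': array([ 0.01316316, -0.03853234, -0.0460244 ]), 'finger_force': 0.0, 'opening': 0.99754897366811}
```

View pics/top0.png

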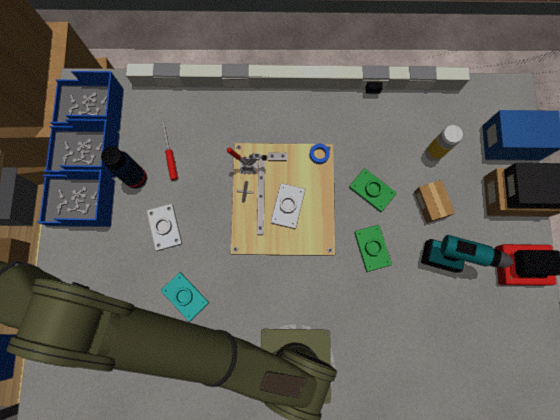

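View pics/side0.png

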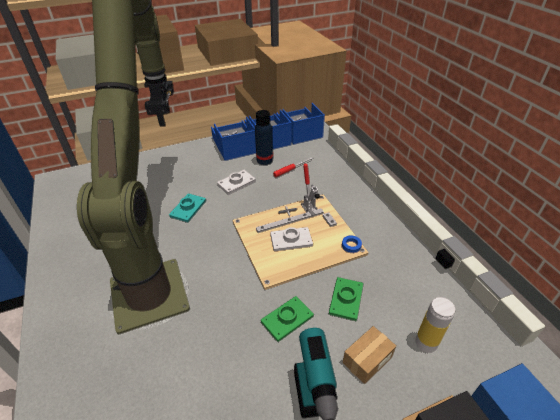

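The top view shows the fixture board at cols 231–335, rows 143–255. The fence is at col ~261, the end stop at (275,156), the red handle at (233,154) and the grey housing on the board at (289,206). The look-alikes are: green at (373,189) and (373,248), turquoise at (185,297), and the drilled "finished" one at (164,227). Only the bare aluminium one on the board fits.

Run:
```python
from h import *
im=cv2.imread('pics/top0.png');hsv=cv2.cvtColor(im,cv2.COLOR_BGR2HSV)
m=cv2.inRange(hsv,(10,60,90),(30,255,255));m[:130]=0;m[270:]=0;m[:,:215]=0;m[:,350:]=0
m=cv2.morphologyEx(m,cv2.MORPH_OPEN,np.ones((3,3)))
cs,_=cv2.findContours(m,0,2);c=cv2.convexHull(np.vstack([k for k in cs if cv2.contourArea(k)>200]))
r=cv2.minAreaRect(c);b=cv2.boxPoints(r);print(b);p=ray('top0',b,.015);print(p.round(4))
print([np.linalg.norm(p[i]-p[i-1]).round(4) for i in range(4)])
w=cv2.inRange(hsv,(0,0,100),(180,70,255));w[:180]=0;w[232:]=0;w[:,:269]=0;w[:,312:]=0
cs,_=cv2.findContours(w,0,2);k=max(cs,key=cv2.contourArea);r=cv2.minAreaRect(k);b=cv2.boxPoints(r);q=ray('top0',b,.031);print(b,q.round(4));print([np.linalg.norm(q[i]-q[i-1]).round(4) for i in range(4)],q.mean(0))
cv2.imwrite('pics/c0.png',cv2.resize(im[135:262,220:350],None,fx=4.6,fy=4.6,interpolation=2))
```

```text
[[231. 143.]
 [334. 143.]
 [334. 254.]
 [231. 254.]]
[[ 0.6804  0.2133  0.015 ]
 [ 0.6846 -0.1192  0.015 ]
 [ 0.3256 -0.1148  0.015 ]
 [ 0.3214  0.2004  0.015 ]]
[np.float64(0.3592), np.float64(0.3325), np.float64(0.359), np.float64(0.3152)]
[[269.76474 221.94118]
 [279.82358 181.70589]
 [305.4706  188.11766]
 [295.41177 228.35295]] [[ 0.4198  0.0831  0.031 ]
 [ 0.5483  0.0539  0.031 ]
 [ 0.5286 -0.0264  0.031 ]
 [ 0.4008  0.0042  0.031 ]]
[np.float64(0.0811), np.float64(0.1318), np.float64(0.0827), np.float64(0.1313)] [0.47436317 0.02869155 0.031     ]
```

View pics/c0.png

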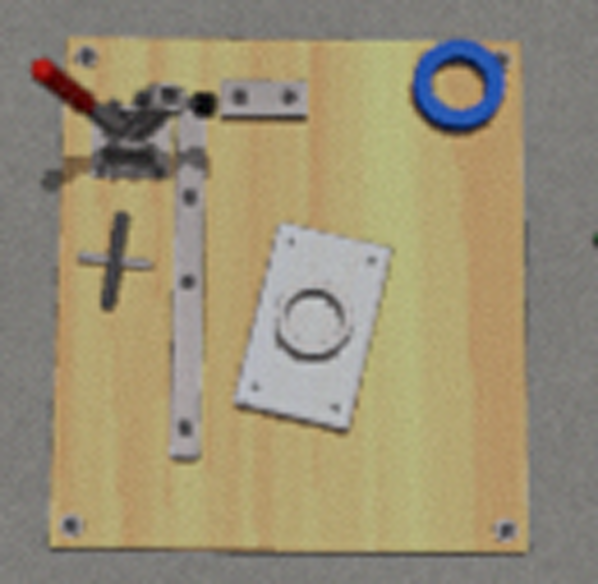

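```bash
cat >> h.py <<'E'
JIG=np.load('jig.npy') if __import__('os').path.exists('jig.npy') else None  # x,y,yaw
def j2w(p):
    c,s=np.cos(JIG[2]),np.sin(JIG[2]);p=np.atleast_2d(p).astype(float);return np.c_[JIG[0]+c*p[:,0]-s*p[:,1],JIG[1]+s*p[:,0]+c*p[:,1],p[:,2:]]
def w2j(p):
    c,s=np.cos(JIG[2]),np.sin(JIG[2]);p=np.atleast_2d(p)-[JIG[0],JIG[1],0];return np.c_[c*p[:,0]+s*p[:,1],-s*p[:,0]+c*p[:,1],p[:,2]]
def go(Pw,yang):
    "tool-frame shift & turn to world TCP Pw, tool down, tool y at heading yang"
    s=get_state();A=R.from_quat(s['eef_rot']);y=np.array([np.cos(yang),np.sin(yang),0]);z=np.array([0,0,-1.]);B=R.from_matrix(np.c_[np.cross(y,z),y,z])
    print('tool shift',A.inv().apply(np.array(Pw)-s['tool_pos']).round(4),'turn',(A.inv()*B).as_rotvec().round(4),'t',s['clock'],'F',s['contact_force'].round(1))
E
python3 - <<'E'
from h import *
px=np.array([[69,38],[518,40],[527,551],[50,548]])/4.6+[220,135]-.4
p=ray('top0',px,.015);c=p.mean(0);e=(p[0]+p[1]-p[2]-p[3])/2;f=(p[0]+p[3]-p[1]-p[2])/2
print(p.round(4),c,np.linalg.norm(e),np.linalg.norm(f),np.degrees([np.arctan2(e[1],e[0]),np.arctan2(-f[0],f[1])]))
yaw=(np.arctan2(e[1],e[0])+np.arctan2(-f[0],f[1]))/2
np.save('jig.npy',[c[0],c[1],yaw]);import h;h.JIG=np.load('jig.npy')
for n in('top0','side0'):
  for P in([[98,146,145]],[[5,60,27]],[[55,20,31]],[[-120,60,27]],[[130,60,27]],[[120,-10,27]]):print(n,proj(n,h.j2w(np.array(P)/1000)).round(1))
print(snapshot('wrist')['mount'].round(3))
go([.42,-.02,.38],yaw)
E
```

```text
[[ 0.681   0.2017  0.015 ]
 [ 0.6835 -0.1134  0.015 ]
 [ 0.3244 -0.1153  0.015 ]
 [ 0.3222  0.202   0.015 ]] [0.50278779 0.04375862 0.015     ] 0.3589388077971828 0.31622973671548965 [0.13302142 0.43300158]
top0 [[233.1 153.2]]
top0 [[263.7 194.5]]
top0 [[276.6 178.8]]
top0 [[263.  234.1]]
top0 [[264.3 156.3]]
top0 [[286.3 159.5]]
side0 [[305.4 172.3]]
side0 [[290.6 219.8]]
side0 [[308.7 222.4]]
side0 [[256.7 229.8]]
side0 [[322.8 210.2]]
side0 [[329.6 223.6]]
[[-0.    -0.958 -0.286  0.073]
 [ 1.    -0.    -0.    -0.   ]
 [-0.    -0.286  0.958 -0.146]
 [ 0.     0.     0.     1.   ]]
tool shift [-0.4037 -0.5073 -0.1412] turn [-1.1000e-03  9.0000e-04  1.2351e+00] t 0.15 F [ 0.1 -0.1  0.6]
```

Run:
```python
from h import *
go([.50,.08,.38],JIG[2])
```

```text
tool shift [-0.4469 -0.3867 -0.1413] turn [-1.1000e-03  9.0000e-04  1.2351e+00] t 0.15 F [ 0.1 -0.1  0.6]
```

```bash
python3 -m jog '[[[0,0,-0.05,0,0,0],[-0.01,-0.01,-0.05,0,0,0],[-0.04,-0.035,-0.02,0,0,0],[-0.04,-0.035,-0.02,0,0,0],[-0.04,-0.035,0,0,0,0],[-0.04,-0.035,0,0,0,0],[-0.04,-0.035,0,0,0,0],[-0.04,-0.035,0,0,0,0],[-0.04,-0.035,0,0,0,0],[-0.04,-0.035,0,0,0,0],[-0.04,-0.035,0,0,0,0],[-0.04,-0.035,0,0,0,0]]]'
python3 -m jog '[[[0,0,0,0,0,0.17],[0,0,0,0,0,0.17],[0,0,0,0,0,0.17],[0,0,0,0,0,0.17],[0,0,0,0,0,0.17],[0,0,0,0,0,0.17],[0,0,0,0,0,0.17],[0,0,0,0,0,0.045],[0,0,0,0,0,0]]]'
python3 - <<'E'
from h import *
go([.50,.08,.38],JIG[2])
snap('wrist','w1')
print(np.load('pics/w1.npz')['P'])
E
```

```text
clock: 1.65
tool_pos: [0.4743, 0.1159, 0.3786]
eef_rot: [0.165, 0.986, 0.0, -0.0]
contact_force: [0.6, 0.5, -0.7]
opening: 0.997
finger_force: 0.0
clock: 2.78
tool_pos: [0.4736, 0.1175, 0.3785]
eef_rot: [0.705, 0.709, -0.0, -0.0]
contact_force: [-0.4, -0.0, 0.0]
opening: 1.0
finger_force: 0.0
tool shift [-0.0377  0.0262 -0.0015] turn [-0.0006  0.0002  0.0009] t 2.775 F [-0.4 -0.   0. ]
[0.47353212 0.19091266 0.52435129]
```

View pics/w1.png

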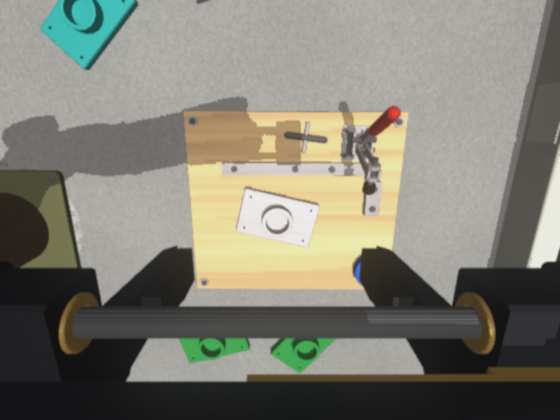

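The wrist view shows the board at cols 184–407, the fence at row ~169, the stop at (373,200) and the housing at (278,217). I'll refine the housing and fence from it.

Run:
```python
from h import *
import h
im=cv2.imread('pics/w1.png');hsv=cv2.cvtColor(im,cv2.COLOR_BGR2HSV)
w=cv2.inRange(hsv,(0,0,110),(180,60,255));w=cv2.morphologyEx(w,cv2.MORPH_OPEN,np.ones((3,3)))
def rect(b,z,n):
    m=np.zeros_like(w);m[b[0]:b[1],b[2]:b[3]]=w[b[0]:b[1],b[2]:b[3]]
    cs,_=cv2.findContours(m,0,2);k=max(cs,key=cv2.contourArea);q=ray('w1',cv2.boxPoints(cv2.minAreaRect(k)),z);print(n,w2j(q).round(4).tolist(),w2j(q).mean(0).round(4))
rect((183,252,228,325),.031,'housing');rect((160,178,218,350),.027,'fence');rect((180,220,362,384),.027,'stop')
P=[[-180,160,15],[180,160,15],[180,-160,15],[-180,-160,15],[-120,60,27],[120,50,27],[120,-10,27]]
print(proj('w1',j2w(np.array(P)/1000)).round(1).tolist())
# red handle free end
m=cv2.inRange(hsv,(0,150,80),(6,255,255))|cv2.inRange(hsv,(172,150,80),(180,255,255));ys,xs=np.nonzero(m[90:150,360:410]);print('red',xs.min()+360,xs.max()+360,ys.min()+90,ys.max()+90)
e=1.257-.0;P=np.array([[98,120+121*np.cos(1.25),64+121*np.sin(1.25)],[98,120+42*np.cos(1.25),64+42*np.sin(1.25)]])/1000;print(proj('w1',j2w(P)))
```

```text
housing [[-0.1016, -0.0411, 0.031], [-0.0813, 0.0383, 0.031], [0.044, 0.0087, 0.031], [0.0291, -0.0735, 0.031]] [-0.0275 -0.0169  0.031 ]
fence [[-0.1176, 0.0782, 0.027], [0.0888, 0.0783, 0.027], [0.0903, 0.057, 0.027], [-0.1187, 0.0568, 0.027]] [-0.0143  0.0676  0.027 ]
stop [[0.1187, -0.0117, 0.027], [0.119, 0.0503, 0.027], [0.1453, 0.0479, 0.027], [0.1459, -0.0143, 0.027]] [0.1322 0.018  0.027 ]
[[181.4, 109.3], [408.3, 109.4], [387.3, 287.8], [196.4, 287.6], [221.1, 173.1], [366.7, 179.2], [363.7, 213.8]]
red 372 399 107 134
[[394.63410109 107.18535979]
 [371.752978   128.72954929]]
```

Run:
```python
from h import *
go(j2w([[-.032,-.112,.021]])[0],JIG[2])
```

```text
tool shift [-0.1858 -0.0032  0.3576] turn [-0.0005  0.0001  0.0012] t 2.825 F [0.1 0.  0.4]
```

```bash
python3 -m jog '[[[-0.05,-0.001,0.02,0,0,0],[-0.05,-0.001,0.03,0,0,0],[-0.05,-0.001,0.035,0,0,0],[-0.036,0,0.05,0,0,0],[0,0,0.05,0,0,0],[0,0,0.05,0,0,0],[0,0,0.05,0,0,0],[0,0,0.04,0,0,0],[0,0,0.02,0,0,0],[0,0,0.011,0,0,0],[0,0,0,0,0,0]]]' 0.07
python3 - <<'E'
from h import *
s=get_state();print(w2j(s['tool_pos']))
go(j2w([[-.032,-.112,.021]])[0],JIG[2])
E
```

```text
clock: 4.2
tool_pos: [0.4718, -0.0685, 0.0224]
eef_rot: [0.705, 0.709, -0.0, -0.0]
contact_force: [0.2, 0.5, 0.3]
opening: 0.787
finger_force: 0.0
[[-0.03158132 -0.11208785  0.02244175]]
tool shift [ 0.0001 -0.0004  0.0014] turn [-0.0004 -0.0003  0.0003] t 4.2 F [0.2 0.5 0.3]
```

```bash
python3 -m jog '[[[0.01,0,0.001,0,0,0],[0.008,0,0,0,0,0],[0.006,0,0,0,0,0],[0.005,0,0,0,0,0],[0.005,0,0,0,0,0],[0.005,0,0,0,0,0],[0.005,0,0,0,0,0],[0.005,0,0,0,0,0],[0.005,0,0,0,0,0],[0.005,0,0,0,0,0],[0,0,0,0,0,0]]]'
python3 - <<'E'
from h import *
s=get_state();print(w2j(s['tool_pos']))
snap('wrist','w2')
E
```

```text
clock: 5.58
tool_pos: [0.4709, -0.0084, 0.0216]
eef_rot: [0.705, 0.71, -0.0, -0.001]
contact_force: [0.9, -0.3, 0.7]
opening: 0.794
finger_force: 0.2
[[-0.03211218 -0.05201275  0.02164478]]
```

View pics/w2.png

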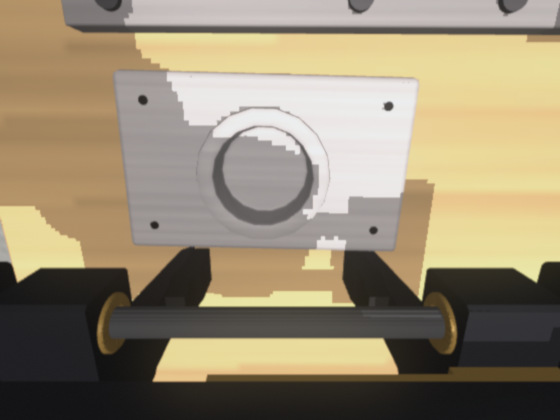

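The housing now sits nearly square, corners at about (116,71), (416,79), (396,250) and (133,244), with a gap to the fence.

Run:
```python
from h import *
q=w2j(ray('w2',[[116,71],[416,79],[396,249],[133,243],[82,31]],.031));print(q.round(4).tolist(),q[:4].mean(0))
print(w2j(ray('w2',[[82,26]],.027)))
```

```text
[[-0.0981, 0.0397, 0.031], [0.0257, 0.0368, 0.031], [0.0261, -0.0397, 0.031], [-0.1013, -0.0368, 0.031], [-0.1095, 0.0543, 0.031]] [-3.68831367e-02 -3.88937910e-06  3.10000000e-02]
[[-0.11145156  0.05708654  0.027     ]]
```

```bash
python3 -m jog '[[[0.005,0,0,0,0,0],[0.005,0,0,0,0,0],[0.004,0,0,0,0,0],[0,0,0,0,0,0]]]'; python3 -m jog '[[[0.002,0,0,0,0,0],[0.001,0,0,0,0,0],[0,0,0,0,0,0]]]'; python3 -m jog '[[[0.001,0,0,0,0,0],[0.001,0,0,0,0,0],[0,0,0,0,0,0]]]'
python3 -c "
from h import *
print(w2j(get_state()['tool_pos']))"
```

```text
clock: 6.12
tool_pos: [0.471, 0.0055, 0.0216]
eef_rot: [0.705, 0.709, 0.0, -0.001]
contact_force: [-0.4, -0.3, -0.3]
opening: 0.792
finger_force: 0.1
clock: 6.5
tool_pos: [0.4712, 0.0074, 0.0217]
eef_rot: [0.705, 0.709, -0.0, -0.0]
contact_force: [-0.6, -2.8, -1.8]
opening: 0.794
finger_force: 1.1
clock: 6.88
tool_pos: [0.4715, 0.0097, 0.0217]
eef_rot: [0.705, 0.709, 0.0, -0.0]
contact_force: [0.2, -1.9, -1.7]
opening: 0.795
finger_force: 1.1
[[-0.0314956  -0.03393117  0.02170499]]
```

```bash
for i in 1 2; do :; done; python3 -m jog '[[[0.001,0,0,0,0,0],[0.001,0,0,0,0,0],[0,0,0,0,0,0]]]';python3 -m jog '[[[0.001,0,0,0,0,0],[0,0,0,0,0,0]]]';python3 -m jog '[[[0.001,0,0,0,0,0],[0,0,0,0,0,0]]]'
```

```text
clock: 7.25
tool_pos: [0.4713, 0.0107, 0.0217]
eef_rot: [0.706, 0.708, -0.0, 0.0]
contact_force: [-0.4, -5.2, -0.3]
opening: 0.798
finger_force: 2.5
clock: 7.5
tool_pos: [0.4712, 0.0108, 0.0217]
eef_rot: [0.706, 0.708, -0.001, 0.001]
contact_force: [-0.7, -6.9, -1.6]
opening: 0.79
finger_force: 3.5
clock: 7.75
tool_pos: [0.4712, 0.0108, 0.0218]
eef_rot: [0.706, 0.708, -0.001, 0.001]
contact_force: [-0.2, -9.0, -1.9]
opening: 0.793
finger_force: 4.6
```

Seated on the fence. The far end is near the arm's inner reach limit, so I'll start the x slide by pushing on the boss low down (20 mm lever, ~2 N), then finish on the flange end.

```bash
python3 -c "
from h import *
J=np.load('jig.npy');J[1]-=.0015;np.save('jig.npy',J)"
python3 -m jog '[[[-0.01,0,0,0,0,0],[-0.015,0,0,0,0,0],[0,0,-0.03,0,0,0],[0,0,-0.04,0,0,0],[0,-0.03,0,0,0,0],[0.02,-0.03,0,0,0,0],[0.03,-0.012,0,0,0,0],[0,0,0,0,0,0]]]' 0
python3 - <<'E'
from h import *
s=get_state();print(w2j(s['tool_pos']))
go(j2w([[-.103,.02,.036]])[0],JIG[2])
snap('wrist','w3')
E
```

```text
clock: 8.75
tool_pos: [0.3983, 0.0401, 0.0918]
eef_rot: [0.704, 0.71, 0.0, -0.001]
contact_force: [-0.6, -0.2, 0.3]
opening: 0.002
finger_force: 0.0
[[-0.10447973 -0.00169014  0.09181272]]
tool shift [0.0216 0.0016 0.0559] turn [-0.0012 -0.002   0.0046] t 8.75 F [-0.6 -0.2  0.3]
```

View pics/w3.png

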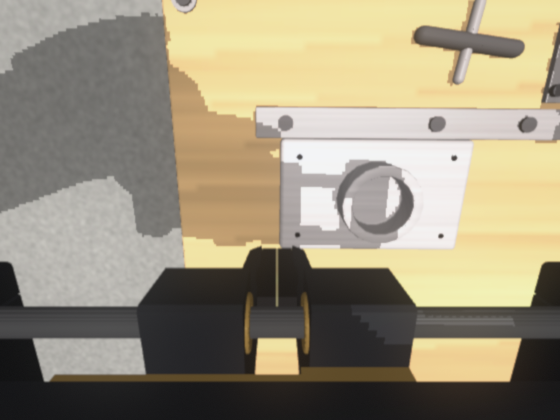

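The housing lies flush along the fence: top edge row 140, left end col ~281, and the boss's left side at about (336,197).

Run:
```python
from h import *
print(w2j(ray('w3',[[283,140],[470,141],[279,248],[455,248]],.031)).round(4).tolist(),w2j(ray('w3',[[336,200],[424,200],[380,160],[380,240]],.053)).round(4).tolist())
```

```text
[[-0.1003, 0.0577, 0.031], [0.0235, 0.0575, 0.031], [-0.1025, -0.0199, 0.031], [0.0267, -0.0193, 0.031]] [[-0.0672, 0.0225, 0.053], [-0.0122, 0.0228, 0.053], [-0.0422, 0.0476, 0.053], [-0.037, -0.0042, 0.053]]
```

```bash
python3 -m jog '[[[0.02,0,0,0,0,0.004],[0.002,0,0.02,0,0,0],[0,0,0.025,0,0,0],[0,0,0.011,0,0,0],[0,0,0,0,0,0],[0,0.01,0,0,0,0],[0,0.006,0,0,0,0],[0,0.005,0,0,0,0],[0,0.005,0,0,0,0],[0,0.005,0,0,0,0],[0,0,0,0,0,0]]]'
python3 -c "
from h import *
print(w2j(get_state()['tool_pos']))"
```

```text
clock: 10.18
tool_pos: [0.437, 0.0623, 0.0536]
eef_rot: [0.707, 0.707, -0.011, -0.01]
contact_force: [-7.7, 0.3, 10.6]
opening: 0.008
finger_force: 5.2
[[-0.06572843  0.02032279  0.05357417]]
```

```bash
python3 -m jog '[[[0,0,-0.03,0,0,0],[0,0,0,0,0,0]]]'; python3 -c "
from h import *
s=get_state();print(w2j(s['tool_pos']),R.from_quat(s['eef_rot']).as_matrix()[:,2],s['q'].round(3))
go(j2w([[-.100,.02,.075]])[0],JIG[2])
snap('wrist','w4')"
```

```text
clock: 10.42
tool_pos: [0.4428, 0.0621, 0.0843]
eef_rot: [0.707, 0.707, -0.008, -0.006]
contact_force: [0.5, -0.4, 0.0]
opening: 0.008
finger_force: 0.0
[[-0.05991439  0.0201003   0.08429874]] [-0.01896132 -0.003228   -0.99981501] [-0.425  0.805  0.305  2.21  -0.921  0.276  0.697]
tool shift [-0.0002 -0.0399  0.0101] turn [-0.019   0.0032 -0.0039] t 10.425 F [ 0.5 -0.4  0. ]
```

View pics/w4.png

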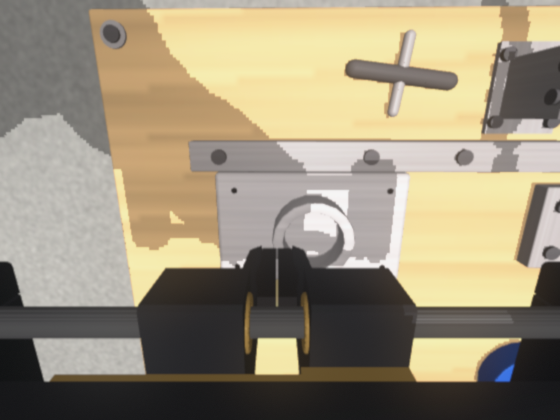

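```bash
cat >> h.py <<'E'
def sh(dj):
    "tool-axes shift for jig-frame shift dj"
    s=get_state();d=R.from_euler('z',JIG[2]).apply(dj);print('shift',R.from_quat(s['eef_rot']).inv().apply(d).round(4),'jigTCP',w2j(s['tool_pos']).round(4),'t',s['clock'],'F',s['contact_force'].round(1))
E
python3 -m jog '[[[0,-0.01,0,0.1,0,0],[0,-0.015,0,0.1,0,0],[0,-0.015,0,0.02,0,0],[0,0,0,0,0,0]]]'; python3 -c "
from h import *
P=w2j(get_state()['tool_pos'])[0];sh(np.array([-.102,.02,.037])-P);print(R.from_quat(get_state()['eef_rot']).as_matrix()[:,2],get_state()['q'].round(2))
print(w2j(ray('w4',[[217,173],[407,174]],.031)).round(4))"
```

```text
clock: 10.98
tool_pos: [0.4006, 0.0621, 0.0883]
eef_rot: [0.702, 0.702, -0.087, -0.085]
contact_force: [-1.0, -0.5, 0.2]
opening: 0.007
finger_force: 0.0
shift [-0.0002  0.0124  0.0497] jigTCP [[-0.102   0.0203  0.0883]] t 10.975 F [-1.  -0.5  0.2]
[-0.24091903 -0.00237781 -0.9705423 ] [-0.52  0.87  0.5   2.13 -0.76  0.61  0.59]
[[-0.0998  0.0585  0.031 ]
 [ 0.0246  0.0577  0.031 ]]
```

```bash
python3 -m jog '[[[0,0.004,0.016,0,0,0],[0,0.004,0.016,0,0,0],[0,0.003,0.012,0,0,0],[0,0.001,0.005,0,0,0],[0,0,0,0,0,0]]]'; python3 -c "
from h import *
P=w2j(get_state()['tool_pos'])[0];sh(np.array([.05,0,0]));print(get_state()['q'].round(2))"
```

```text
clock: 11.6
tool_pos: [0.402, 0.0618, 0.0377]
eef_rot: [0.702, 0.702, -0.087, -0.085]
contact_force: [-0.4, 0.2, -0.2]
opening: 0.005
finger_force: 0.0
shift [ 0.0002  0.0485 -0.012 ] jigTCP [[-0.1007  0.02    0.0377]] t 11.6 F [-0.4  0.2 -0.2]
[-0.46  0.96  0.4   2.13 -0.85  0.5   0.65]
```

```bash
python3 -m jog '[[[0,0.0049,-0.0012,0,0,0],[0,0.0049,-0.0012,0,0,0],[0,0.0049,-0.0012,0,0,0],[0,0.0049,-0.0012,0,0,0],[0,0.0049,-0.0012,0,0,0],[0,0.0049,-0.0012,0,0,0],[0,0.0049,-0.0012,0,0,0],[0,0,0,0,0,0]]]'; python3 -c "
from h import *
sh(np.array([.05,0,0]))"
```

```text
clock: 12.6
tool_pos: [0.4382, 0.062, 0.038]
eef_rot: [0.702, 0.702, -0.086, -0.084]
contact_force: [-2.4, 0.3, 1.7]
opening: 0.004
finger_force: 1.7
shift [ 0.0002  0.0486 -0.0119] jigTCP [[-0.0644  0.0201  0.038 ]] t 12.6 F [-2.4  0.3  1.7]
```

```bash
python3 -m jog '[[[0,0.0058,-0.0014,0,0,0],[0,0.0058,-0.0014,0,0,0],[0,0.0058,-0.0014,0,0,0],[0,0.0058,-0.0014,0,0,0],[0,0.0058,-0.0014,0,0,0],[0,0.0058,-0.0014,0,0,0],[0,0.0058,-0.0014,0,0,0],[0,0.0058,-0.0014,0,0,0],[0,0,0,0,0,0]]]'; python3 -c "
from h import *
sh(np.array([.05,0,0]));snap('wrist','w5')"
```

```text
clock: 13.72
tool_pos: [0.4812, 0.0619, 0.0382]
eef_rot: [0.701, 0.702, -0.089, -0.088]
contact_force: [-14.0, -0.5, 8.6]
opening: 0.008
finger_force: 1.0
shift [ 0.0002  0.0484 -0.0124] jigTCP [[-0.0215  0.0198  0.0382]] t 13.725 F [-14.   -0.5   8.6]
```

View pics/w5.png

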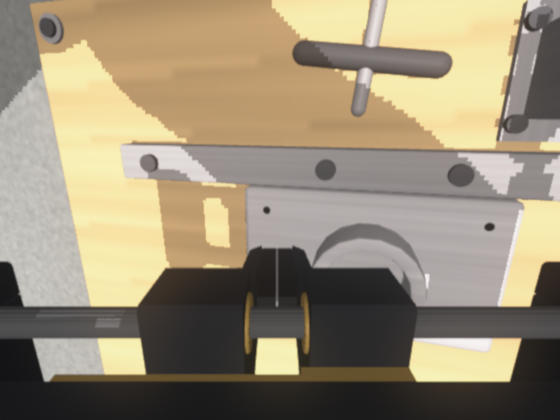

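Run:
```python
from h import *
print(w2j(ray('w5',[[248,187],[525,202],[488,350]],.031)).round(4),w2j(ray('w5',[[122,180],[560,198]],.027)).round(4),w2j(ray('w5',[[500,138],[538,0]],.015)).round(4))
snap('top','t5');snap('side','s5')
a=cv2.imread('pics/top0.png');b=cv2.imread('pics/t5.png');c=cv2.imread('pics/s5.png')
print(proj('side0',j2w([[.055,.02,.04]])))
cv2.imwrite('pics/c5.png',np.hstack([cv2.resize(b[135:235,225:325],(400,400),interpolation=2),cv2.resize(c[160:260,250:350],(400,400),interpolation=2)]))
```

```text
[[-0.0384  0.0583  0.031 ]
 [ 0.0868  0.0582  0.031 ]
 [ 0.086  -0.0187  0.031 ]] [[-0.12    0.0576  0.027 ]
 [ 0.1011  0.0598  0.027 ]] [[0.0789 0.0838 0.015 ]
 [0.0825 0.1383 0.015 ]]
[[308.96314005 220.75431155]]
```

View pics/c5.png

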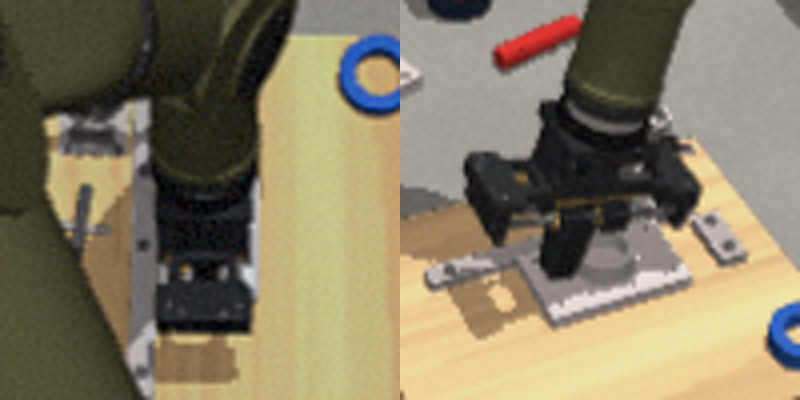

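The housing is square on the fence but ~32 mm short of the stop. The tilted gripper body had come up against the open clamp's tip, so I'm backing off. I'll push the flange end with a nearly upright tool, which keeps the body ~20 mm clear.

```bash
python3 -m jog '[[[0,-0.0097,0.0024,0,0,0],[0,-0.0097,-0.0388,0,0,0],[0,-0.024,0.006,0,0,0],[0,-0.024,0.006,-0.08,0,0],[0,0,0,-0.05,0,0],[0,0,0,0,0,0]]]'; python3 -c "
from h import *
P=w2j(get_state()['tool_pos'])[0];sh(np.array([-.076,.02,.023])-P);print(R.from_quat(get_state()['eef_rot']).as_matrix()[:,2],get_state()['q'].round(2))"
```

```text
clock: 14.62
tool_pos: [0.4272, 0.062, 0.0781]
eef_rot: [0.706, 0.706, -0.039, -0.038]
contact_force: [-0.3, 0.5, -0.0]
opening: 0.005
finger_force: 0.0
shift [0.     0.0055 0.0548] jigTCP [[-0.0755  0.0201  0.0781]] t 14.625 F [-0.3  0.5 -0. ]
[-0.10839305 -0.00244788 -0.9941051 ] [-0.47  0.85  0.4   2.18 -0.88  0.41  0.68]
```

```bash
python3 -m jog '[[[0,0.002,0.02,0,0,0],[0,0.002,0.02,0,0,0],[0,0.001,0.01,0,0,0],[0,0.0005,0.005,0,0,0],[0,0,0,0,0,0]]]'; python3 -c "
from h import *
sh(np.array([.03,0,0]));print(get_state()['q'].round(2))"
```

```text
clock: 15.25
tool_pos: [0.4255, 0.0618, 0.0222]
eef_rot: [0.706, 0.706, -0.04, -0.038]
contact_force: [-0.4, 0.7, -0.2]
opening: 0.004
finger_force: 0.0
shift [ 0.0001  0.0298 -0.0033] jigTCP [[-0.0772  0.0199  0.0222]] t 15.25 F [-0.4  0.7 -0.2]
[-0.37  0.94  0.22  2.18 -0.95  0.24  0.72]
```

```bash
python3 -m jog '[[[0,0.005,-0.0005,0,0,0],[0,0.005,-0.0005,0,0,0],[0,0.005,-0.0005,0,0,0],[0,0.005,-0.0005,0,0,0],[0,0.005,-0.0005,0,0,0],[0,0,0,0,0,0]]]';python3 -m jog '[[[0,0.005,-0.0006,0,0,0],[0,0.005,-0.0006,0,0,0],[0,0.005,-0.0006,0,0,0],[0,0,0,0,0,0]]]'; python3 -c "
from h import *
sh(np.array([.01,0,0]));print(get_state()['q'].round(2))"
```

```text
clock: 16.0
tool_pos: [0.4484, 0.0622, 0.0221]
eef_rot: [0.706, 0.706, -0.041, -0.04]
contact_force: [-4.8, 0.4, 3.9]
opening: 0.001
finger_force: 2.8
clock: 16.5
tool_pos: [0.4656, 0.062, 0.0221]
eef_rot: [0.706, 0.706, -0.04, -0.038]
contact_force: [-3.4, -0.3, 2.0]
opening: 0.007
finger_force: 1.8
shift [ 0.      0.0099 -0.0011] jigTCP [[-0.0371  0.0199  0.0221]] t 16.5 F [-3.4 -0.3  2. ]
[-0.41  0.96  0.33  2.07 -0.88  0.38  0.66]
```

```bash
python3 -m jog '[[[0,0.003,-0.0003,0,0,0],[0,0.002,-0.0003,0,0,0],[0,0.001,0,0,0,0],[0,0,0,0,0,0]]]';python3 -m jog '[[[0,0.001,-0.0001,0,0,0],[0,0.001,-0.0001,0,0,0],[0,0,0,0,0,0]]]';python3 -m jog '[[[0,0.001,-0.0001,0,0,0],[0,0.001,-0.0001,0,0,0],[0,0,0,0,0,0]]]'
```

```text
clock: 17.0
tool_pos: [0.4713, 0.0619, 0.0221]
eef_rot: [0.706, 0.706, -0.04, -0.039]
contact_force: [-4.6, 0.0, 3.5]
opening: 0.008
finger_force: 2.4
clock: 17.38
tool_pos: [0.4732, 0.0619, 0.0221]
eef_rot: [0.706, 0.706, -0.041, -0.039]
contact_force: [-4.8, -1.2, 3.4]
opening: 0.009
finger_force: 2.7
clock: 17.75
tool_pos: [0.4751, 0.062, 0.0221]
eef_rot: [0.706, 0.706, -0.041, -0.039]
contact_force: [-6.3, 0.6, 4.4]
opening: 0.006
finger_force: 2.8
```

```bash
python3 -m jog '[[[0,0.001,-0.0001,0,0,0],[0,0.001,-0.0001,0,0,0],[0,0,0,0,0,0]]]';python3 -m jog '[[[0,0.001,-0.0001,0,0,0],[0,0.001,-0.0001,0,0,0],[0,0,0,0,0,0]]]';python3 -c "
from h import *
sh(np.array([.01,0,0]))
a=snap('wrist','w6')"
```

```text
clock: 18.12
tool_pos: [0.4771, 0.062, 0.022]
eef_rot: [0.706, 0.706, -0.041, -0.039]
contact_force: [-6.0, -0.1, 5.0]
opening: 0.007
finger_force: 2.9
clock: 18.5
tool_pos: [0.4782, 0.062, 0.0221]
eef_rot: [0.706, 0.706, -0.041, -0.039]
contact_force: [-6.6, 0.2, 5.1]
opening: 0.006
finger_force: 3.7
shift [ 0.      0.0099 -0.0011] jigTCP [[-0.0245  0.0199  0.0221]] t 18.5 F [-6.6  0.2  5.1]
```

View pics/w6.png

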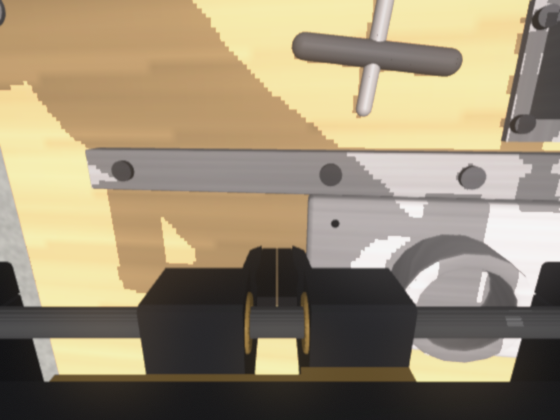

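The flange's left end is at col ~310 and the housing lies along the fence.

```bash
python3 -c "
from h import *
print(w2j(ray('w6',[[309,197],[560,203]],.031)).round(4),w2j(ray('w6',[[90,187]],.027)).round(4))"
python3 -m jog '[[[0,0.001,-0.0001,0,0,0],[0,0,0,0,0,0]]]';python3 -m jog '[[[0,0.001,-0.0001,0,0,0],[0,0,0,0,0,0]]]';python3 -m jog '[[[0,0.001,-0.0001,0,0,0],[0,0,0,0,0,0]]]'
```

```text
[[-0.0081  0.0585  0.031 ]
 [ 0.0964  0.0585  0.031 ]] [[-0.1188  0.0599  0.027 ]]
clock: 18.8
tool_pos: [0.4782, 0.062, 0.0221]
eef_rot: [0.706, 0.706, -0.042, -0.04]
contact_force: [-7.3, -0.8, 6.9]
opening: 0.006
finger_force: 4.6
clock: 19.05
tool_pos: [0.4783, 0.062, 0.0221]
eef_rot: [0.706, 0.706, -0.042, -0.041]
contact_force: [-8.3, -0.8, 7.2]
opening: 0.003
finger_force: 5.4
clock: 19.3
tool_pos: [0.4783, 0.062, 0.0221]
eef_rot: [0.706, 0.706, -0.043, -0.042]
contact_force: [-11.2, 0.5, 8.4]
opening: 0.002
finger_force: 6.3
```

Firm on the stop. Next, a final two-finger squaring press against the fence.

```bash
python3 -m jog '[[[0,-0.012,0.001,0,0,0],[0,-0.003,-0.04,0,0,0],[0,-0.003,-0.04,-0.06,0,0],[-0.04,0,0,-0.055,0,0],[-0.045,0.02,0,0,0,0],[0,0.04,0,0,0,0],[0,0.03,0,0,0,0],[0,0,0,0,0,0]]]' 0.07
python3 -c "
from h import *
P=w2j(get_state()['tool_pos'])[0];sh(np.array([.05,-.058,.022])-P);go(j2w([[.05,-.058,.022]])[0],JIG[2])"
```

```text
clock: 20.3
tool_pos: [0.5675, -0.0231, 0.1033]
eef_rot: [0.706, 0.708, 0.002, 0.005]
contact_force: [-0.0, 0.4, 0.1]
opening: 0.792
finger_force: 0.0
shift [ 0.008  -0.0153  0.0811] jigTCP [[ 0.0644 -0.0656  0.1033]] t 20.3 F [-0.   0.4  0.1]
tool shift [ 0.008  -0.0153  0.0811] turn [ 0.0101  0.0044 -0.0024] t 20.3 F [-0.   0.4  0.1]
```

```bash
python3 -m jog '[[[0.008,-0.015,0.02,0.01,0.004,-0.002],[0,0,0.035,0,0,0],[0,0,0.02,0,0,0],[0,0,0.006,0,0,0],[0.01,0,0,0,0,0],[0.008,0,0,0,0,0],[0.004,0,0,0,0,0],[0.002,0,0,0,0,0],[0.001,0,0,0,0,0],[0,0,0,0,0,0]]]';python3 -c "
from h import *
sh(np.array([.0,0.01,0]))"
```

```text
clock: 21.55
tool_pos: [0.5479, 0.0101, 0.022]
eef_rot: [0.706, 0.708, -0.002, -0.003]
contact_force: [0.1, 0.2, -0.4]
opening: 0.791
finger_force: 0.0
shift [ 0.01 -0.    0.  ] jigTCP [[ 0.0449 -0.0324  0.022 ]] t 21.55 F [ 0.1  0.2 -0.4]
```

```bash
python3 -m jog '[[[0.001,0,0,0,0,0],[0,0,0,0,0,0]]]';python3 -m jog '[[[0.001,0,0,0,0,0],[0,0,0,0,0,0]]]';python3 -m jog '[[[0.002,0,0,0,0,0],[0,0,0,0,0,0]]]';python3 -m jog '[[[0.002,0,0,0,0,0],[0,0,0,0,0,0]]]'
```

```text
clock: 21.8
tool_pos: [0.5479, 0.0102, 0.022]
eef_rot: [0.706, 0.708, -0.002, -0.002]
contact_force: [-0.6, -3.2, 0.8]
opening: 0.796
finger_force: 1.2
clock: 22.05
tool_pos: [0.548, 0.0109, 0.022]
eef_rot: [0.706, 0.708, -0.002, -0.002]
contact_force: [1.3, -5.4, -0.2]
opening: 0.793
finger_force: 2.5
clock: 22.3
tool_pos: [0.548, 0.0109, 0.022]
eef_rot: [0.707, 0.708, -0.003, -0.001]
contact_force: [-0.5, -9.0, -0.9]
opening: 0.793
finger_force: 4.2
clock: 22.55
tool_pos: [0.548, 0.0109, 0.0221]
eef_rot: [0.707, 0.707, -0.004, 0.0]
contact_force: [-0.8, -12.3, -1.1]
opening: 0.79
finger_force: 5.8
```

```bash
python3 -m jog '[[[-0.012,0,0,0,0,0],[-0.01,0,-0.04,0,0,0],[0,0,-0.06,0,0,0],[0,0,-0.06,0,0,0],[0,0,-0.05,0,0,0],[0,0,0,0,0,0]]]' 0
python3 - <<'E'
from h import *
P=w2j(get_state()['tool_pos'])[0];sh(np.array([.098,.122,.235])-P);go(j2w([[.098,.122,.235]])[0],JIG[2])
e=np.radians(np.array([72,66,60,54,48,42,36,30,24,18,12,6,0]));r=.1
y=.12+r*np.cos(e)-.008*np.sin(e)-.011*np.sin(e);z=.064+r*np.sin(e)+.008*np.cos(e)-.006*np.sin(e)
print(np.c_[y,z].round(4).tolist());print(np.diff(np.c_[y,z],axis=0).round(4).tolist())
E
```

```text
clock: 23.3
tool_pos: [0.5515, -0.0051, 0.2354]
eef_rot: [0.705, 0.709, 0.001, -0.001]
contact_force: [-0.2, 0.4, 0.1]
opening: 0.136
finger_force: 0.0
shift [0.1696 0.0495 0.0009] jigTCP [[ 0.0485 -0.0476  0.2354]] t 23.3 F [-0.2  0.4  0.1]
tool shift [0.1696 0.0495 0.0009] turn [ 0.     -0.0034  0.0001] t 23.3 F [-0.2  0.4  0.1]
[[0.1328, 0.1559], [0.1433, 0.1531], [0.1535, 0.1494], [0.1634, 0.1447], [0.1728, 0.1392], [0.1816, 0.1328], [0.1897, 0.1257], [0.1971, 0.1179], [0.2036, 0.1095], [0.2092, 0.1007], [0.2139, 0.0914], [0.2175, 0.0818], [0.22, 0.072]]
[[0.0105, -0.0027], [0.0102, -0.0037], [0.0099, -0.0047], [0.0094, -0.0055], [0.0088, -0.0064], [0.0081, -0.0071], [0.0074, -0.0078], [0.0065, -0.0084], [0.0056, -0.0089], [0.0046, -0.0093], [0.0036, -0.0096], [0.0025, -0.0098]]
```

```bash
python3 -m jog '[[[0.04,0.012,0,0,0,0],[0.045,0.013,0,0,0,0],[0.045,0.013,0,0,0,0],[0.04,0.0115,0,0,0,0],[0,0,0.04,0,0,0],[0,0,0.025,0,0,0],[0,0,0.015,0,0,0],[0,0,0,0,0,0]]]' 0
python3 - <<'E'
from h import *
sh(np.array([0,0.01,0]))
snap('side','s7');snap('wrist','w7')
for n in('s7','w7'):
    hsv=cv2.cvtColor(cv2.imread(f'pics/{n}.png'),cv2.COLOR_BGR2HSV)
    m=cv2.inRange(hsv,(0,150,80),(6,255,255))|cv2.inRange(hsv,(172,150,80),(180,255,255))
    k,l,st,c=cv2.connectedComponentsWithStats(m);print(n,[(st[i].tolist()) for i in range(1,k) if st[i][4]>20])
    P=np.array([[98,120+d*np.cos(1.25),64+d*np.sin(1.25)] for d in(42,121)])/1000;print(proj(n,j2w(P)).round().tolist())
E
```

```text
clock: 24.3
tool_pos: [0.5968, 0.1646, 0.1504]
eef_rot: [0.706, 0.708, -0.003, -0.004]
contact_force: [-0.6, -0.1, 0.7]
opening: 0.001
finger_force: 0.0
shift [ 0.01 -0.    0.  ] jigTCP [[0.0946 0.1218 0.1504]] t 24.3 F [-0.6 -0.1  0.7]
s7 [[257, 155, 16, 5, 39], [274, 166, 15, 11, 82], [305, 177, 4, 7, 23]]
[[307.0, 184.0], [304.0, 163.0]]
w7 [[267, 200, 36, 34, 941]]
[[281.0, 215.0], [281.0, 212.0]]
```

```bash
python3 -m jog '[[[0.006,0,-0.002,0,0,0],[0.005,0.003,-0.003,0,0,0],[0.0105,0,0.0027,0,0,0],[0.0102,0,0.0037,0,0,0],[0,0,0,0,0,0]]]';python3 -m jog '[[[0.0099,0,0.0047,0,0,0],[0.0094,0,0.0055,0,0,0],[0.0088,0,0.0064,0,0,0],[0,0,0,0,0,0]]]';python3 -c "
from h import *
sh(np.array([0,0.01,0]))"
```

```text
clock: 25.02
tool_pos: [0.6012, 0.1966, 0.1503]
eef_rot: [0.706, 0.709, -0.002, -0.002]
contact_force: [1.0, -2.2, 0.8]
opening: 0.008
finger_force: 1.0
clock: 25.52
tool_pos: [0.6005, 0.2246, 0.1333]
eef_rot: [0.706, 0.708, -0.002, -0.003]
contact_force: [0.0, -2.1, 0.2]
opening: 0.008
finger_force: 0.6
shift [ 0.01 -0.    0.  ] jigTCP [[0.0986 0.1818 0.1333]] t 25.525 F [ 0.  -2.1  0.2]
```

```bash
python3 -m jog '[[[0.0081,0,0.0071,0,0,0],[0.0074,0,0.0078,0,0,0],[0.0065,0,0.0084,0,0,0],[0,0,0,0,0,0]]]';python3 -m jog '[[[0.0056,0,0.0089,0,0,0],[0.0046,0,0.0093,0,0,0],[0.0036,0,0.0096,0,0,0],[0,0,0,0,0,0]]]';python3 -c "
from h import *
sh(np.array([0,0.01,0]))"
```

```text
clock: 26.02
tool_pos: [0.6, 0.2477, 0.1099]
eef_rot: [0.706, 0.709, -0.002, -0.004]
contact_force: [0.3, -0.2, -0.1]
opening: 0.007
finger_force: 0.3
clock: 26.52
tool_pos: [0.5994, 0.2615, 0.0816]
eef_rot: [0.706, 0.709, -0.002, -0.004]
contact_force: [0.2, 1.1, -0.1]
opening: 0.003
finger_force: 0.0
shift [ 0.01 -0.    0.  ] jigTCP [[0.0977 0.2188 0.0816]] t 26.525 F [ 0.2  1.1 -0.1]
```

Run:
```python
from h import *
snap('side','s8');snap('wrist','w8');snap('top','t8')
for n in('s8','w8','t8'):
    hsv=cv2.cvtColor(cv2.imread(f'pics/{n}.png'),cv2.COLOR_BGR2HSV)
    m=cv2.inRange(hsv,(0,150,80),(6,255,255))|cv2.inRange(hsv,(172,150,80),(180,255,255))
    k,l,st,c=cv2.connectedComponentsWithStats(m);print(n,[(st[i].tolist()) for i in range(1,k) if st[i][4]>10])
    for e in(0,.2,.4,.6,.8):
        P=np.array([[98,120+d*np.cos(e),64+d*np.sin(e)] for d in(42,121)])/1000;print(e,proj(n,j2w(P)).round().tolist())
```

```text
s8 [[257, 156, 14, 4, 32], [274, 166, 18, 11, 96], [296, 178, 9, 10, 37]]
0 [[303.0, 188.0], [294.0, 176.0]]
0.2 [[303.0, 186.0], [294.0, 171.0]]
0.4 [[303.0, 185.0], [295.0, 167.0]]
0.6 [[304.0, 184.0], [297.0, 164.0]]
0.8 [[305.0, 183.0], [299.0, 162.0]]
w8 [[209, 0, 166, 49, 4852], [267, 223, 27, 27, 614], [276, 262, 2, 36, 71], [274, 338, 12, 3, 32]]
0 [[277.0, 332.0], [277.0, 213.0]]
0.2 [[277.0, 342.0], [277.0, 232.0]]
0.4 [[277.0, 355.0], [276.0, 267.0]]
0.6 [[277.0, 370.0], [276.0, 323.0]]
0.8 [[277.0, 388.0], [275.0, 401.0]]
t8 [[219, 159, 11, 5, 50], [169, 169, 9, 11, 55], [502, 244, 54, 41, 854]]
0 [[231.0, 162.0], [206.0, 162.0]]
0.2 [[231.0, 161.0], [205.0, 159.0]]
0.4 [[232.0, 160.0], [206.0, 157.0]]
0.6 [[233.0, 160.0], [209.0, 154.0]]
0.8 [[234.0, 159.0], [213.0, 152.0]]
```

The handle follows, at about 6° above level. I'll finish to its end stop.

```bash
python3 -m jog '[[[0.001,0,0.005,0,0,0],[0.001,0,0.004,0,0,0],[0,0,0,0,0,0]]]';python3 -m jog '[[[0,0,0.002,0,0,0],[0,0,0.001,0,0,0],[0,0,0,0,0,0]]]';python3 -m jog '[[[0,0,0.002,0,0,0],[0,0,0,0,0,0]]]';python3 -m jog '[[[0,0,0.002,0,0,0],[0,0,0,0,0,0]]]'
```

```text
clock: 27.05
tool_pos: [0.6001, 0.2622, 0.074]
eef_rot: [0.706, 0.708, -0.002, -0.003]
contact_force: [-1.0, 0.3, 2.7]
opening: 0.003
finger_force: 1.5
clock: 27.42
tool_pos: [0.6001, 0.2623, 0.0722]
eef_rot: [0.706, 0.708, -0.001, -0.003]
contact_force: [-4.0, -0.8, 10.9]
opening: -0.0
finger_force: 5.6
clock: 27.68
tool_pos: [0.6003, 0.2623, 0.0718]
eef_rot: [0.706, 0.708, -0.001, -0.003]
contact_force: [-5.9, 0.2, 22.1]
opening: 0.006
finger_force: 10.7
clock: 27.92
tool_pos: [0.6004, 0.2623, 0.0715]
eef_rot: [0.706, 0.708, -0.001, -0.004]
contact_force: [-9.2, -0.5, 31.8]
opening: 0.0
finger_force: 16.0
```

```bash
python3 -m jog '[[[0,0,-0.02,0,0,0],[0,0,-0.05,0,0,0],[0,0,-0.05,0,0,0],[0,0,-0.05,0,0,0],[-0.04,0,-0.02,0,0,0],[-0.05,0,-0.02,0,0,0],[-0.04,0,0,0,0,0],[0,0,0,0,0,0]]]'
python3 - <<'E'
from h import *
s=get_state();print(w2j(s['tool_pos']),s['contact_force'])
snap('wrist','w9');snap('side','s9')
im=cv2.imread('pics/w9.png');hsv=cv2.cvtColor(im,cv2.COLOR_BGR2HSV)
m=cv2.inRange(hsv,(0,150,80),(6,255,255))|cv2.inRange(hsv,(172,150,80),(180,255,255))
k,l,st,c=cv2.connectedComponentsWithStats(m);print([(st[i].tolist()) for i in range(1,k) if st[i][4]>30])
for e in(0,.1,.2,.4):
    P=np.array([[98,120+d*np.cos(e),64+d*np.sin(e)] for d in(42,121)])/1000;print(e,proj('w9',j2w(P)).round().tolist())
# predicted home outline corners, fence, stop, vs image
C=np.array([[-10,60,31],[120,60,31],[120,-20,31],[-10,-20,31]])/1000
p=proj('w9',j2w(C));print(p.round(1).tolist())
x0,y0=p.min(0).astype(int)-15;x1,y1=p.max(0).astype(int)+15
w=cv2.inRange(hsv,(0,0,0),(180,60,255))
for yj in(-.015,.0):   # scan rows across -x end
    a=proj('w9',j2w([[-.03,yj,.031],[.01,yj,.031]]));print([int(w[int(v),int(u)]>0) for u,v in np.linspace(a[0],a[1],41)])
for xj in(0,.055,.085):   # scan across -y side
    a=proj('w9',j2w([[xj,-.04,.031],[xj,0,.031]]));print([int(w[int(v),int(u)]>0) for u,v in np.linspace(a[0],a[1],41)])
for yj in(-.005,.0,.02):   # stop gap: brightness
    a=proj('w9',j2w([[.1,yj,.031],[.14,yj,.031]]));print([im[int(v),int(u)].tolist() for u,v in np.linspace(a[0],a[1],21)])
E
```

```text
clock: 28.92
tool_pos: [0.6019, 0.1272, 0.2775]
eef_rot: [0.709, 0.706, -0.002, -0.002]
contact_force: [0.4, 0.7, -0.6]
opening: 0.003
finger_force: 0.0
[[0.09950863 0.08440295 0.27748746]] [ 0.41878517  0.67582191 -0.58942322]
[[270, 38, 13, 75, 909]]
0 [[276.0, 114.0], [275.0, 35.0]]
0.1 [[275.0, 114.0], [275.0, 32.0]]
0.2 [[275.0, 114.0], [274.0, 31.0]]
0.4 [[275.0, 117.0], [274.0, 33.0]]
[[195.1, 195.4], [293.2, 194.7], [292.8, 250.3], [200.0, 250.8]]
[0, 0, 0, 0, 0, 0, 0, 0, 0, 0, 0, 0, 0, 0, 0, 0, 0, 0, 0, 0, 0, 0, 1, 1, 1, 1, 1, 1, 1, 1, 1, 1, 1, 1, 1, 1, 1, 1, 1, 1, 1]
[0, 0, 0, 0, 0, 0, 0, 0, 0, 0, 0, 0, 0, 0, 0, 0, 0, 0, 0, 0, 0, 0, 1, 1, 1, 1, 1, 1, 1, 1, 1, 1, 1, 1, 1, 1, 1, 1, 1, 1, 1]
[0, 0, 0, 0, 0, 0, 0, 0, 0, 0, 0, 0, 0, 0, 0, 0, 0, 0, 1, 1, 1, 1, 1, 1, 1, 1, 1, 1, 1, 1, 1, 1, 1, 1, 1, 1, 1, 1, 1, 1, 1]
[1, 1, 1, 1, 0, 0, 0, 0, 0, 0, 0, 0, 0, 0, 0, 0, 0, 0, 1, 1, 1, 1, 1, 1, 1, 1, 1, 1, 1, 1, 1, 1, 1, 1, 1, 1, 1, 1, 1, 1, 1]
[1, 1, 1, 1, 1, 1, 1, 1, 1, 1, 1, 1, 1, 1, 1, 1, 1, 1, 1, 1, 1, 1, 1, 1, 1, 1, 1, 1, 1, 1, 1, 1, 1, 1, 1, 1, 1, 1, 1, 1, 1]
[[241, 242, 243], [2
[... 353 characters left out ...]
], [237, 238, 242], [237, 237, 242], [238, 239, 243], [238, 239, 243], [238, 239, 243], [238, 239, 243], [238, 239, 243], [239, 240, 243], [236, 237, 241], [218, 219, 224], [195, 197, 206], [207, 209, 218], [212, 214, 221], [197, 199, 207], [122, 122, 128], [118, 118, 124], [118, 118, 123], [118, 118, 124], [130, 131, 137], [200, 202, 211]]
[[144, 144, 150], [163, 163, 170], [211, 213, 220], [218, 220, 225], [226, 227, 231], [238, 239, 241], [241, 242, 244], [241, 242, 244], [242, 242, 244], [240, 240, 242], [206, 207, 215], [211, 212, 218], [212, 214, 220], [217, 219, 225], [215, 217, 223], [212, 214, 221], [212, 213, 221], [214, 216, 223], [213, 215, 221], [211, 214, 221], [212, 214, 221]]
```

```bash
python3 -c "
from plant import *
print(finish_job())"
```

```text
the job is handed in; nothing more can be done
None
```

The housing sits square and hard against both the fence and the end stop, and the clamp handle is fully down at its end stop; I handed the job in at about 29 s. During the slide, the gripper body briefly touched the open clamp tip at about 14 N.

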